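# Show the dish behind the tube rack to the plate viewer

### The arm

A 6-joint arm with a two-finger parallel gripper is mounted at the origin on the work surface. World frame = base frame: x ahead of the robot, y to its left, z up, the work surface at z = 0. Lengths are in m, angles in rad, forces in N, time in s.
With the tool pointing down it reaches from about 0.275 to 1 m from the base axis. Payload 8.4 kg.
Tool frame: the origin (TCP) lies on the centre line of the jaws, within the pads' length; the fingertips stand 25 mm ahead of it and the grasp point (between the pads) lies 6 mm ahead of it (bot.tip_reach is the distance from the TCP to the fingertips, in m); z points along the fingers, y is the line along which they close (so a half turn about z gives the same grasp; the last joint's range is limited). The gripper opens to 85 mm and grips with 20 to 120 N. Pads are 22 mm wide; open, the fingers measure 114 mm over their backs; the gripper's body (76 mm by 85 mm) begins 54 mm behind the grasp point. The pads swing forward as they close: fully open they stand 13 mm farther back than shut.
Start: joints at [1.257, 0.353, 1.633, -0, 1.155, -0.002], TCP at [0.192, 0.595, 0.256] pointing down, gripper open.
Joint ranges: [-2.63, 2.63], [-0.92, 2.1], [0.06, 2.66], [-1.3, 4.44], [0, 2.69], [-3.02, 3.02]. Speed limits (rad/s): [2.22, 2.22, 2.79, 3.14, 3.14, 3.14].

### API

Orientations are given as a rotation vector (axis times angle).
In Python, from plant import monitor, get_image, camera_params, bot gives the robot as it stands.
- The arm moves only by the tool servo_tool, never from a script. Its argument "deltas" is a list that holds one entry, the list of rows, each a list of 4 numbers: the shift along the tool's x, y, z in m, then the turn about the tool's z in degrees. A call has 1 to 20 rows; each row is the pose to reach, as a shift and turn from the pose commanded when the call began, along the tool's axes at that moment; what a row does not reach only later rows make up. A row lasts 1/8 s, in which the tool goes at most 62.5 mm and 10.7 degrees, less where a joint would pass 70% of its speed; a pose out of reach is approached as far as the arm can. A call with a gripper value outside its range is refused whole. "claw" is the opening, from -1 (shut) to 1 (fully open), set as the call begins (left out, the last holds). The fingers move at their own pace and stop on an object; the grip force is fixed at half the most. Time passes only in rows, so rows that repeat a pose let the fingers close. It gives the time, the measured TCP pose, the force, the opening and the grip force at its end, in the units of the state.
- monitor.sense(): the state, without advancing time (a new reading comes with each control period).
- get_image(name): name is "scene" or "top" or "wrist"; returns the picture (400x640x3 uint8, red, green, blue); there is no depth.
- camera_params(name): a dict with "vfov" (degrees; the focal length in pixels is half the picture's height over the tangent of half this angle, whatever the lens; pixels are square), "cx", "cy" (the principal point, pixels), "world_from_camera" (4x4, takes a point from camera to world coordinates). Camera axes: x right, y up, looking along -z (the intrinsics and any distortion apply to the point x, -y, -z); pixel columns grow to the right and rows downward; lengths in m; the calibration is good to about 2 mm. The wrist camera is an equidistant fisheye: a pixel r from the principal point sees the ray r / f radians off the axis. A picture is of the moment at which its call begins: read the wrist's pose just before it. camera_params takes no time and is no camera call; for the wrist camera it gives the pose at the moment of the call.
- bot.hand_in(): hands the job in; it is judged then, once.
The state is a dict: "t": time; "joints": joint angles; "qd": joint speeds; "effort": joint torques, N m; "ee_pos": TCP position; "ee_rot": TCP orientation; "wrist_force": force on the tool from outside, world axes, zero at the start; "wrist_torque": the same for the moment, N m; "gripper_width": opening from 0.0 (shut) to 1.0 (fully open); "gripper_force": force on a finger pad.
Only numpy, scipy, OpenCV 4.12 (cv2) and the standard library are available. Lean on these libraries where they do the work, as an engineer would, in place of code of your own. Each camera call takes 0.05 s, during which the arm holds its last target. There are 200 camera calls.

### The job

Set the handled tube rack upright on a clear patch of the table, take the closed dish from the bay behind it, and hold the dish for two seconds at the plate viewer, centred between the two pointer tips and parallel to the tilted reading window. Then lay the dish flat in the free part of the metal tray (not on the other dish) and put the rack back upright on its taped outline in front of the bay. Never tip either of them over or drop it, and leave everything else where it is.

Things in the scene. Friction and masses are not known exactly. Their poses are not given: they have to be found in the camera images.
- dish: the dish to be inspected: closed culture dish, a disc 58 mm in diameter and 16 mm high, pale lid over a tan base, about 35 g; it lies in the bay, behind the rack. Origin: centre of its underside, z up through its lid
- dish_mid (a point): the middle of that dish, 8 mm above its underside
- bay: fixed dish bay: a U of three white walls 5 mm thick, 35 mm high, open to its own -x (robot's side), no floor. The dish lies on the table within 6 mm of the origin (at table height). Side walls' inner faces at y = +-45 mm, from x = -33 to 69 mm; back wall's inner face at x = 64 mm. Fingers have room beside the dish only along the bay's x, once the rack is gone
- rack_home (a point): centre of the black taped outline (inside 54 x 100 mm) on the table in front of the bay, the rack's place, 68 mm from the bay's origin along its -x; axes as the bay's
- rack: black tube rack, about 300 g, starts on the outline; block 50 mm (its x) x 96 mm (its y) x 30 mm high with six fixed capped tubes up to 87 mm high, and along y over its middle a carrying handle: a bar 14 mm thick (x), 94 mm long (y), from 108 to 130 mm high, on an end post at each end. Origin: centre of its underside, z up
- viewer: fixed plate viewer on the table: white base 120 (x) x 172 (y) x 24 mm with a grey box on it whose round window faces up, tilted 0.35 rad (20 deg) towards the viewer's own -x (the robot's side), top of the box below 75 mm. Two upright rods at y = +-80 mm carry the pointers, at a height of 145 to 205 mm. Origin: centre of its underside
- view_mark: the viewing pose, midway between the viewer's two level pointers, whose black tips point at each other along this y, 42 mm from the origin. The dish's middle belongs at the origin and its z along this z (20 deg from vertical, square to the window; a 50 mm vane at y = +-74 mm shows the tilt). Fingers along this x pass clear, fingers along y meet the pointers
- tray: fixed aluminium tray 148 (x) x 228 (y) x 12 mm, walls and floor 4 mm thick; origin: centre of its underside. One end (its +y) holds a checked dish, the -y half is free
- dish_done: checked dish, same make as the other (58 x 16 mm), lying in the tray; leave it. Origin: centre of its underside
- cup: white plastic cup, 66 mm in diameter at the rim, 80 mm high, standing in front of the tray; leave it. Origin: centre of its underside
- jar: small specimen jar, 44 mm in diameter, 55 mm high, behind the bay or viewer; leave it. Origin: centre of its underside
- slide_box: white slide box 35 x 85 x 30 mm, behind the bay or viewer; leave it. Origin: centre of its underside
- tape: roll of tape lying flat, 64 mm in diameter, 19 mm high; leave it. Origin: centre of its underside
- spatula: steel spatula 160 mm long lying on the table along its own x, up to 40 mm wide; leave it. Origin: mid-length, at table height
Not all that is in view belongs to the job. What is shaped like the dish but green or turquoise is not meant.

How it is judged:
By the outcome, as a careful person would: the job done as asked, in the order asked, and still so for the second after the job is handed in, with the robot touching nothing.
It also fails if it takes over 72 s, if anything falls off the work surface, if the arm or the gripper's body presses on something with over 40 N, if the wrist force passes 120 N, or if a joint passes its speed limit or range.

## Working session

There is one attempt and no reset: what is moved stays moved. The work goes in short steps, Python scripts to look and compute and a tool call to move; the robot and the scene stay as the last step left them, time stands still between calls to the robot, and variables do not carry over. Pictures are saved under pics/ and viewed, at most 10 in all, crops included, and the job is handed in when it is done.

Besides the shell and the picture viewer there is one more tool, called after "Request:" by a JSON object that holds its "op" and its "data", one argument or row to a line. servo_tool: Moves the arm, as the interface text tells. Its arguments: {"type":"object","properties":{"deltas":{"type":"array"},"claw":{"type":"number"}},"required":["deltas"]}

```bash
mkdir -p pics; ls; python3 - <<'E'
from plant import monitor,get_image,camera_params,bot
import cv2
for n in("scene","top"):
    im=get_image(n); cv2.imwrite(f"pics/{n}0.png",im[:,:,::-1]); p=camera_params(n); print(n,p)
print(camera_params("wrist"))
s=monitor.sense(); print(s["t"],s["ee_pos"],s["ee_rot"],bot.tip_reach)
E
```

```text
pics
scene {'vfov': 52.83353061775567, 'cx': 317.65578699737847, 'cy': 200.93974025803794, 'world_from_camera': array([[ 0.25522126, -0.70404417,  0.66270953,  1.31831731],
       [ 0.9668286 ,  0.17858213, -0.18262226, -0.15986794],
       [ 0.01022606,  0.6873356 ,  0.72626799,  0.94276142],
       [ 0.        ,  0.        ,  0.        ,  1.        ]])}
top {'vfov': 53.88339874772507, 'cx': 319.3713390946244, 'cy': 201.0541954513545, 'world_from_camera': array([[ 0.00262844,  0.9827258 , -0.18504891,  0.3652253 ],
       [-0.99996819,  0.0039766 ,  0.00691466,  0.05772231],
       [ 0.00753108,  0.18502485,  0.98270499,  1.10637439],
       [ 0.        ,  0.        ,  0.        ,  1.        ]])}
{'vfov': 65.70646984690485, 'cx': 315.3219092375173, 'cy': 200.60340531011903, 'world_from_camera': array([[ 0.30706277, -0.90506334, -0.29423258,  0.11618175],
       [ 0.95168763,  0.29144535,  0.09669677,  0.61849506],
       [-0.00176399, -0.30970948,  0.9508296 ,  0.37416544],
       [ 0.        ,  0.        ,  0.        ,  1.        ]])}
0.1 [0.19160809 0.5944786  0.2556175 ] [-4.87798433e-01 -3.10326566e+00  1.97173886e-03] 0.025
```

View pics/top0.png

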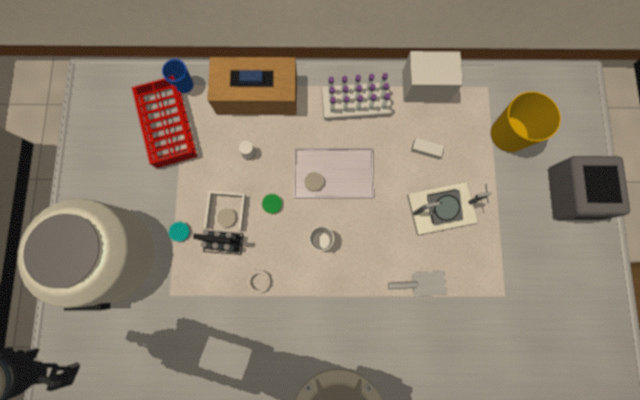

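View pics/scene0.png

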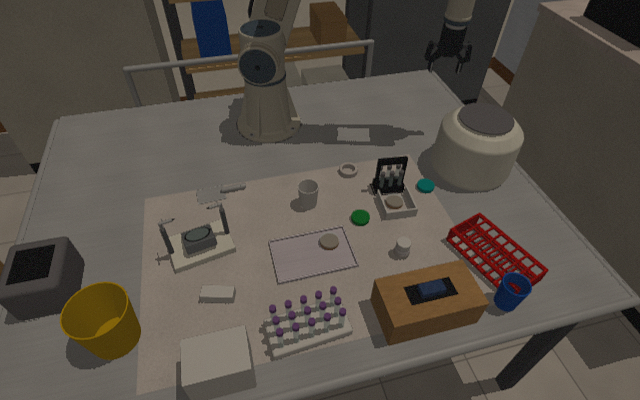

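The top view shows the rack at about (222,242) and the bay at (226,210), with the dish at (227,217). The tray is at (335,173), the checked dish at (314,181), the viewer at (443,209), the cup at (323,240) and the tape at (261,281). I'll enlarge these.

```bash
python3 - <<'E'
import cv2,numpy as np
t=cv2.imread("pics/top0.png"); s=cv2.imread("pics/scene0.png")
def crop(im,x,y,w,h,k=6):
    c=cv2.resize(im[y:y+h,x:x+w],None,fx=k,fy=k,interpolation=cv2.INTER_CUBIC)
    c=cv2.convertScaleAbs(c,alpha=1.3,beta=10)
    for i in range(0,w,10): cv2.line(c,(i*k,0),(i*k,5 if (x+i)%50 else 12),(0,0,255),1); cv2.putText(c,str(x+i),(i*k,20),0,.35,(0,0,255),1)
    for j in range(10,h,10): cv2.line(c,(0,j*k),(5,j*k),(0,0,255),1); cv2.putText(c,str(y+j),(6,j*k+4),0,.35,(0,0,255),1)
    return c
cv2.imwrite("pics/c1.png",np.vstack([np.hstack([crop(t,190,185,65,75),crop(t,400,175,65,75)]) ]))
cv2.imwrite("pics/c2.png",np.hstack([crop(t,400,175,100,70,7)]))
a=crop(t,190,185,65,75,6);b=crop(s,365,150,65,75,6)
cv2.imwrite("pics/c1.png",np.hstack([a,b]))
E
```

```text
(no output)
```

View pics/c1.png

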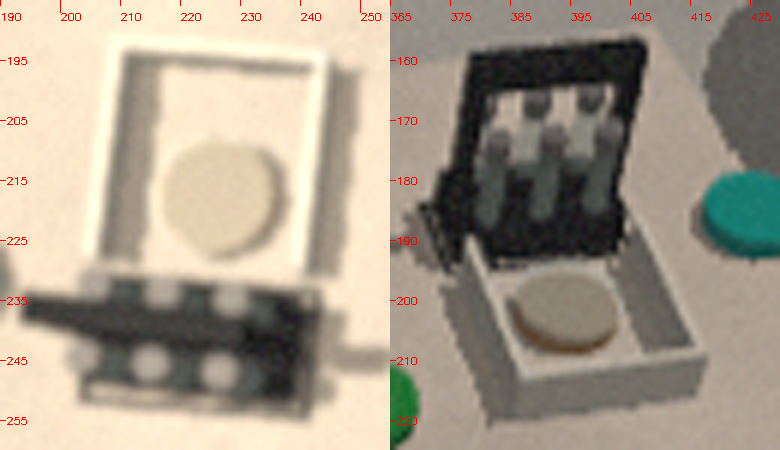

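View pics/c2.png

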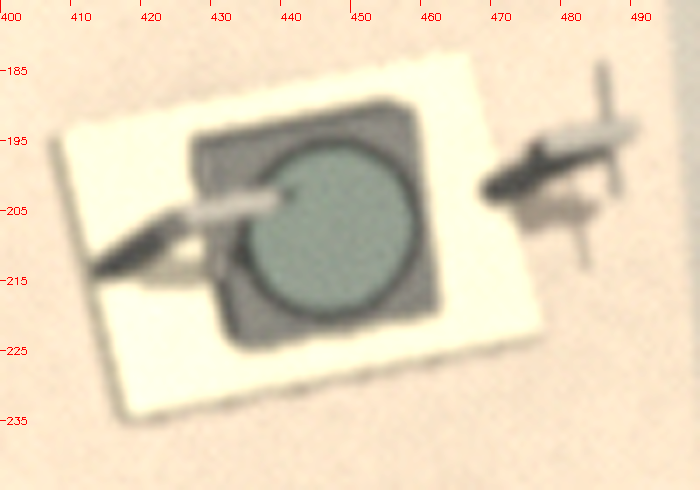

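The crops give the bay's wall tops (about (203–244, 191–231)), the rack's bar, the viewer base corners (408,195), (466,183), (477,223), (418,235), and the left pointer tip at (443,202). The viewing pose needs a 20° tilt, but the moves only shift the tool and turn it about its own z. I'll test in free air what an out-of-reach pose does to the tool's orientation.

Request:
{"op": "servo_tool", "data": {
  "deltas": [
    [[0,0.06,-0.03,0],[0,0.12,-0.06,0],[0,0.18,-0.06,0],[0,0.24,-0.06,0],[0,0.3,-0.06,0],[0,0.36,-0.06,0],[0,0.42,-0.06,0],[0,0.46,-0.06,0],[0,0.5,-0.06,0],[0,0.5,-0.06,0]]
  ]
}}

```text
t: 1.35
ee_pos: [0.3166, 0.9822, 0.2902]
ee_rot: [0.486, 3.094, 0.085]
wrist_force: [-0.1, -0.0, 0.9]
gripper_width: 0.996
gripper_force: 0.0
```

```bash
python3 - <<'E'
from plant import monitor
from scipy.spatial.transform import Rotation as R
import numpy as np
s=monitor.sense(); print(s["t"],s["ee_pos"],s["joints"],"\n",R.from_rotvec(s["ee_rot"]).as_matrix().round(3),np.hypot(*s["ee_pos"][:2]))
import cv2
a=cv2.imread("pics/scene0.png")[190:270,145:245]
t=cv2.imread("pics/top0.png")
k=7
c=cv2.convertScaleAbs(cv2.resize(a,None,fx=k,fy=k,interpolation=cv2.INTER_CUBIC),alpha=1.5,beta=10)
for i in range(0,100,10): cv2.putText(c,str(145+i),(i*k,10),0,.35,(0,0,255),1);cv2.line(c,(i*k,12),(i*k,18),(0,0,255),1)
for j in range(10,80,10): cv2.putText(c,str(190+j),(6,j*k+4),0,.35,(0,0,255),1);cv2.line(c,(0,j*k),(5,j*k),(0,0,255),1)
cv2.imwrite("pics/c3.png",c)
E
```

```text
1.35 [0.31655669 0.98219411 0.29022808] [ 1.25753175e+00  1.18883825e+00  5.84060638e-02  9.17212326e-05
  1.83913161e+00 -1.46074758e-03] 
 [[-0.952  0.306  0.017]
 [ 0.307  0.95   0.053]
 [ 0.     0.055 -0.998]] 1.0319464122985564
```

View pics/c3.png

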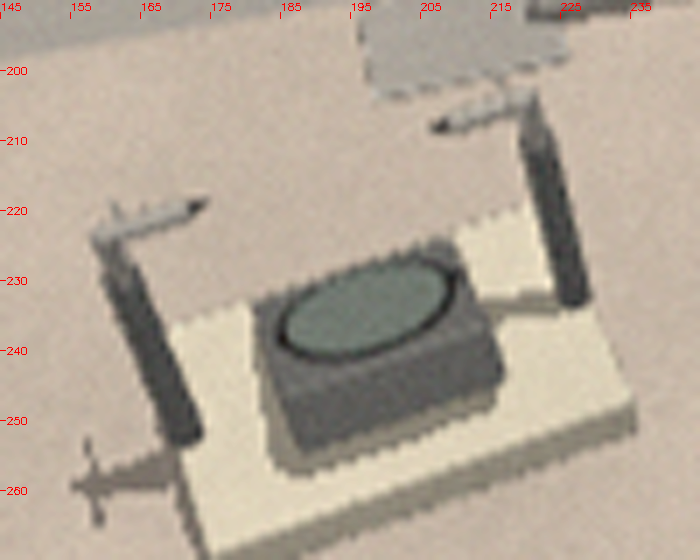

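The close-up of the viewer shows the left pointer tip at (174,219) and the right at (206,208). The rods' tops are at (160,222) and (220,205). The rods' feet are at (172,253) and (226,233). Past its reach the arm does tilt the tool, by about 3° so far. I'll push further out, then come back, to see whether the tilt grows and stays.

Request:
{"op": "servo_tool", "data": {
  "deltas": [
    [[0,0.06,0,0],[0,0.12,0,0],[0,0.18,0,0],[0,0.24,0,0],[0,0.3,0,0],[0,0.3,0,0]]
  ]
}}

```text
t: 2.1
ee_pos: [0.3254, 1.0095, 0.2501]
ee_rot: [0.484, 3.082, 0.167]
wrist_force: [-0.6, 0.1, -0.6]
gripper_width: 0.998
gripper_force: 0.0
```

```bash
cat > st.py <<'E'
from plant import monitor
from scipy.spatial.transform import Rotation as R
import numpy as np
np.set_printoptions(precision=4,suppress=True)
s=monitor.sense(); M=R.from_rotvec(s["ee_rot"]).as_matrix()
print(s["t"],s["ee_pos"],"q",np.array(s["joints"]),"tilt",np.degrees(np.arccos(-M[2,2])),"\n",M)
E
python3 st.py
```

```text
2.1 [0.3254 1.0095 0.2501] q [ 1.2575  1.2292  0.0589  0.0001  1.7452 -0.0015] tilt 6.200767851107796 
 [[-0.9518  0.3049  0.0332]
 [ 0.3067  0.9462  0.1028]
 [-0.      0.108  -0.9941]]
```

Request:
{"op": "servo_tool", "data": {
  "deltas": [
    [[0,-0.06,0,0],[0,-0.12,-0.02,0],[0,-0.18,-0.04,0],[0,-0.24,-0.06,0],[0,-0.24,-0.06,0]]
  ]
}}

```text
t: 2.72
ee_pos: [0.2528, 0.7844, 0.2832]
ee_rot: [0.484, 3.082, 0.169]
wrist_force: [-0.3, 0.7, 0.6]
gripper_width: 1.0
gripper_force: 0.0
```

```bash
python3 st.py
```

```text
2.725 [0.2528 0.7844 0.2832] q [ 1.2571  0.5977  1.1923  0.0002  1.2421 -0.002 ] tilt 6.266087118638738 
 [[-0.9518  0.3049  0.0335]
 [ 0.3067  0.9461  0.1039]
 [ 0.      0.1091 -0.994 ]]
```

The tilt stays after the arm comes back. Next I check that pushing at the inner limit tilts it the other way.

Request:
{"op": "servo_tool", "data": {
  "deltas": [
    [[0,-0.06,-0.02,0],[0,-0.12,-0.04,0],[0,-0.18,-0.06,0],[0,-0.24,-0.07,0],[0,-0.3,-0.07,0],[0,-0.36,-0.07,0],[0,-0.42,-0.07,0],[0,-0.48,-0.07,0],[0,-0.54,-0.07,0],[0,-0.6,-0.07,0],[0,-0.64,-0.07,0],[0,-0.64,-0.07,0]]
  ]
}}

```text
t: 4.22
ee_pos: [0.0555, 0.1721, 0.2827]
ee_rot: [0.484, 3.082, 0.172]
wrist_force: [0.4, 0.8, 0.4]
gripper_width: 1.002
gripper_force: 0.0
```

```bash
python3 st.py
```

```text
4.225 [0.0555 0.1721 0.2827] q [ 1.2488 -0.6097  2.3928  0.0012  1.2473 -0.0105] tilt 6.371193124494162 
 [[-0.9518  0.3049  0.0341]
 [ 0.3068  0.9459  0.1056]
 [-0.      0.111  -0.9938]]
```

```bash
cat > geo.py <<'E'
import numpy as np
from scipy.optimize import least_squares
P={"scene":(52.83353061775567,317.6558,200.9397,np.array([[ 0.25522126,-0.70404417,0.66270953,1.31831731],[0.9668286,0.17858213,-0.18262226,-0.15986794],[0.01022606,0.6873356,0.72626799,0.94276142]])),
"top":(53.88339874772507,319.3713,201.0542,np.array([[0.00262844,0.9827258,-0.18504891,0.3652253],[-0.99996819,0.0039766,0.00691466,0.05772231],[0.00753108,0.18502485,0.98270499,1.10637439]]))}
def proj(c,X):
    v,cx,cy,T=P[c]; f=200/np.tan(np.radians(v/2)); p=(np.asarray(X,float)-T[:,3])@T[:,:3]
    return np.stack([cx-f*p[...,0]/p[...,2],cy+f*p[...,1]/p[...,2]],-1)
def onz(c,uv,z):
    v,cx,cy,T=P[c]; f=200/np.tan(np.radians(v/2)); d=T[:,:3]@np.array([(uv[0]-cx)/f,-(uv[1]-cy)/f,-1]); return T[:,3]+d*(z-T[2,3])/d[2]
def W(p,L):
    c,s=np.cos(p[2]),np.sin(p[2]); L=np.asarray(L,float)
    return np.stack([p[0]+c*L[...,0]-s*L[...,1],p[1]+s*L[...,0]+c*L[...,1],L[...,2]],-1)
def fit(obs,x0):
    r=least_squares(lambda p:np.concatenate([proj(c,W(p,np.array(l)/1000))-uv for c,l,uv in obs]),x0)
    print("pose",r.x.round(4),"deg",np.degrees(r.x[2]).round(2),"res",r.fun.reshape(-1,2).round(1).tolist()); return r.x
def tri(a,b):
    r=least_squares(lambda X:np.concatenate([proj("top",X)-a,proj("scene",X)-b]),[.6,0,.1]); print(r.x.round(4),r.fun.round(1)); return r.x
E
python3 - <<'E'
from geo import *
np.set_printoptions(precision=4,suppress=True)
print("bay"); fit([("top",(69,50,35),(207,191.5)),("top",(69,-50,35),(244.5,193.5)),("top",(-33,50,35),(203,229.5)),("top",(-33,-50,35),(240.5,231)),
 ("scene",(69,-50,35),(386.5,213)),("scene",(69,50,35),(417.5,209.5)),("scene",(69,-50,0),(387,221)),("scene",(69,50,0),(416.5,216))],[.55,.3,0])
print("rack");fit([("top",(7,47,130),(193.5,232.5)),("top",(-7,47,130),(193.5,238.5)),("scene",(7,47,130),(407.5,157)),("scene",(7,-47,130),(378,159))],[.5,.3,0])
print("dish");print(onz("top",(225.3,218),.016),onz("scene",(394,199.7),.016))
print("viewer");fit([("top",(60,86,24),(408,195)),("top",(60,-86,24),(466.5,182.5)),("top",(-60,-86,24),(477,223)),("top",(-60,86,24),(418,235)),("scene",(60,86,24),(235,246.5))],[.55,-.3,0])
print("tips");a=tri((443,202),(206.5,208));b=tri((477,195.5),(174,219));print((a+b)/2,np.linalg.norm(a-b))
print("tray");fit([("top",(74,114,12),(295,149)),("top",(74,-114,12),(374,149)),("top",(-74,-114,12),(374,198)),("top",(-74,114,12),(295,198))],[.6,0,0])
for n,uv,z in [("done",(314,181),.02),("cuptop",(323,238),.08),("tape",(261,281),.019),("green",(272,204),.016),("cookertop",(70,252),.2),("jar",(247,148),.055)]: print(n,onz("top",uv,z))
q=np.array([[.353,1.633,1.155],[1.1888,.0584,1.8391],[1.2292,.0589,1.7452],[.5977,1.1923,1.2421],[-.6097,2.3928,1.2473]])
r=np.array([.6246,1.0319,1.0607,.8241,.1808]);z=np.array([.2556,.2902,.2501,.2832,.2827])
a1,a2,a3=q[:,0],q[:,0]+q[:,1],q.sum(1);O=np.zeros(5);I=O+1
A=np.vstack([np.c_[I,O,np.sin(a1),np.sin(a2),np.cos(a2),np.sin(a3)],np.c_[O,I,np.cos(a1),np.cos(a2),-np.sin(a2),np.cos(a3)]])
for cols in ([0,1,2,3,4,5],[1,2,3,5],[1,2,3,4,5]):
    s,res,rk,_=np.linalg.lstsq(A[:,cols],np.r_[r,z],rcond=None);print(cols,s,abs(A[:,cols]@s-np.r_[r,z]).max())
E
```

```text
bay
pose [ 0.5215  0.314  -0.0536] deg -3.07 res [[0.8, -0.1], [-0.8, -0.1], [0.7, -1.7], [-0.2, -1.1], [0.6, -0.7], [0.7, -1.9], [-1.4, -1.1], [-0.4, -0.8]]
rack
pose [ 0.4524  0.3167 -0.1714] deg -9.82 res [[0.4, 0.5], [-0.9, 0.0], [0.0, 0.9], [-0.4, 0.3]]
dish
[0.5213 0.3126 0.016 ] [0.5272 0.3104 0.016 ]
viewer
pose [ 0.5494 -0.2946  0.1977] deg 11.32 res [[-0.2, -1.4], [0.2, -0.3], [1.0, 0.5], [-0.1, 0.4], [0.8, -0.9]]
tips
[ 0.5447 -0.2549  0.1479] [-0.5 -0.1 -0.5 -0.1]
[ 0.5618 -0.3402  0.147 ] [-0.8 -0.1 -0.9 -0.2]
[ 0.5532 -0.2976  0.1475] 0.08702364733591199
tray
pose [0.6529 0.0068 0.0018] deg 0.1 res [[0.1, -0.7], [-0.4, -0.4], [0.9, 0.6], [-0.5, 0.4]]
done [0.6276 0.0655 0.02  ]
cuptop [0.4605 0.0408 0.08  ]
tape [0.3493 0.2074 0.019 ]
green [0.5616 0.1833 0.016 ]
cookertop [0.4155 0.6189 0.2   ]
jar [0.7128 0.2523 0.055 ]
[0, 1, 2, 3, 4, 5] [-0.0012  0.2994  0.5682  0.495   0.0587  0.3231] 0.0004315564363465696
[1, 2, 3, 5] [0.2951 0.5804 0.4824 0.3838] 0.017688904296331964
[1, 2, 3, 4, 5] [0.2971 0.5678 0.4942 0.0594 0.3199] 0.0006201137984029326
```

The tilt can be controlled this way. Next is a gentle trial at the inner limit, low down and well clear of the base.

Request:
{"op": "servo_tool", "data": {
  "deltas": [
    [[0,0.035,0.05,0],[0,0.069,0.1,0],[0,0.069,0.15,0],[0,0.069,0.185,0],[0,0.04,0.185,0],[0,0.0,0.18,0],[0,-0.03,0.177,0],[0,-0.03,0.177,0]]
  ]
}}

```text
t: 5.22
ee_pos: [0.057, 0.1768, 0.1154]
ee_rot: [0.485, 3.085, 0.153]
wrist_force: [0.0, 0.7, 0.4]
gripper_width: 1.003
gripper_force: 0.0
```

```bash
python3 st.py
```

```text
5.225 [0.057  0.1768 0.1154] q [ 1.2493 -0.2032  2.6564  0.0017  0.5891 -0.0111] tilt 5.6886835616036135 
 [[-0.9518  0.3053  0.0304]
 [ 0.3068  0.9471  0.0943]
 [-0.      0.0991 -0.9951]]
```

Request:
{"op": "servo_tool", "data": {
  "deltas": [
    [[0,-0.03,0.01,0],[0,-0.06,0.02,0],[0,-0.08,0.02,0],[0,-0.08,0.02,0]]
  ]
}}

```text
t: 5.72
ee_pos: [0.0457, 0.1417, 0.1382]
ee_rot: [0.486, 3.093, 0.096]
wrist_force: [0.3, -0.5, -0.9]
gripper_width: 1.0
gripper_force: 0.0
```

```bash
python3 st.py
```

```text
5.725 [0.0457 0.1417 0.1382] q [ 1.2473 -0.3701  2.6562  0.001   0.7937 -0.0123] tilt 3.5405126479539746 
 [[-0.9518  0.3062  0.019 ]
 [ 0.3068  0.95    0.0588]
 [-0.      0.0618 -0.9981]]
```

Request:
{"op": "servo_tool", "data": {
  "deltas": [
    [[0,0.05,0.03,0],[0,0.077,0.053,0],[0,0.04,0.07,0],[0,-0.005,0.085,0],[0,-0.03,0.09,0],[0,-0.03,0.09,0]]
  ]
}}

```text
t: 6.48
ee_pos: [0.0559, 0.1734, 0.0806]
ee_rot: [0.487, 3.101, 0.021]
wrist_force: [-0.5, -1.0, -0.1]
gripper_width: 1.001
gripper_force: 0.0
```

```bash
python3 st.py
```

```text
6.475 [0.0559 0.1734 0.0806] q [ 1.2506 -0.0046  2.657   0.0002  0.476  -0.0086] tilt 0.7588541928533046 
 [[-0.9518  0.3067  0.0041]
 [ 0.3067  0.9517  0.0126]
 [-0.      0.0132 -0.9999]]
```

Both directions work and the tool is upright again, 0.8° off. Now to hover over the rack.

Request:
{"op": "servo_tool", "data": {
  "deltas": [
    [[-0.03,0.02,-0.04,9],[-0.07,0.05,-0.08,19],[-0.12,0.09,-0.115,29],[-0.17,0.13,-0.12,39],[-0.22,0.17,-0.12,48],[-0.27,0.21,-0.12,57],[-0.31,0.24,-0.12,67],[-0.333,0.258,-0.12,75.6],[-0.333,0.258,-0.12,75.6],[-0.333,0.258,-0.12,75.6]]
  ]
}}

```text
t: 7.72
ee_pos: [0.4506, 0.3145, 0.2032]
ee_rot: [-2.282, -2.152, -0.015]
wrist_force: [-0.7, 0.2, -0.0]
gripper_width: 0.997
gripper_force: 0.0
```

```bash
python3 st.py; python3 - <<'E'
from plant import get_image,camera_params
import cv2,numpy as np
p=camera_params("wrist");im=get_image("wrist");t=get_image("top")
np.save("w1.npy",p["world_from_camera"])
cv2.imwrite("pics/w1.png",im[:,:,::-1])
E
```

```text
7.725 [0.4506 0.3145 0.2032] q [0.6028 0.2915 1.8527 0.0077 0.9888 0.6574] tilt 0.6160892979241062 
 [[ 0.0588  0.9983  0.0034]
 [ 0.9982 -0.0588  0.0102]
 [ 0.0104  0.0028 -0.9999]]
```

View pics/w1.png

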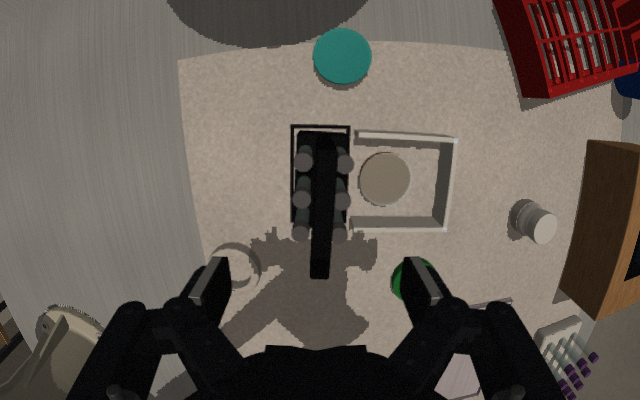

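The wrist view shows the bar from about (323,140) to (320,278), the outline corners at (291,126), (350,126) and (291,221), the bay walls at (355–457, 133–231), and the dish's lid centred at (385,179).

```bash
cat > wr.py <<'E'
import numpy as np
F=200/np.tan(np.radians(65.70646984690485/2))
def wz(T,uv,z,cx=315.3219,cy=200.6034):
    d=np.array([uv[0]-cx,-(uv[1]-cy)]);r=np.hypot(*d);a=r/F
    v=np.array([*(d/r*np.sin(a)),-np.cos(a)]);w=T[:3,:3]@v;o=T[:3,3];return o+w*(z-o[2])/w[2]
E
python3 - <<'E'
from wr import *
np.set_printoptions(precision=4,suppress=True)
T=np.load("w1.npy");print("cam",T[:3,3])
for n,uv,z in [("bar near end",(319.5,278),.13),("bar mid-up",(323.5,150),.13),("bar mid dn",(321,250),.13),("out FL",(292.5,127.5),0),("out BL",(349,127.5),0),("out FR",(292,220),0),("dish",(385,179),.016),("dishL",(359.5,179),.016),("dishR",(410,179),.016),("bay back +y in",(440,143),.035),("bay back+y out",(457,137),.035),("bay back-y out",(446,231),.035),("bay front-y",(349,231),.035),("bay front +y",(355,132),.035)]: print(n,wz(T,uv,z))
E
```

```text
cam [0.4554 0.3923 0.3225]
bar near end [0.4516 0.2727 0.13  ]
bar mid-up [0.4591 0.3644 0.13  ]
bar mid dn [0.4539 0.2955 0.13  ]
out FL [0.431  0.3713 0.    ]
out BL [0.4895 0.368  0.    ]
out FR [0.4225 0.2695 0.    ]
dish [0.5235 0.3148 0.016 ]
dishL [0.4967 0.3161 0.016 ]
dishR [0.5508 0.3135 0.016 ]
bay back +y in [0.5761 0.3535 0.035 ]
bay back+y out [0.595  0.3595 0.035 ]
bay back-y out [0.5888 0.259  0.035 ]
bay front-y [0.4826 0.2674 0.035 ]
bay front +y [0.4912 0.3662 0.035 ]
```

Request:
{"op": "servo_tool", "data": {
  "deltas": [
    [[0.005,0.004,0.03,1],[0.005,0.004,0.06,1],[0.005,0.004,0.078,1],[0.005,0.004,0.078,1],[0.005,0.004,0.078,1]]
  ]
}}

```text
t: 8.45
ee_pos: [0.4562, 0.3207, 0.1257]
ee_rot: [-2.302, -2.13, -0.016]
wrist_force: [-0.9, -1.3, 0.2]
gripper_width: 1.0
gripper_force: 0.0
```

Request:
{"op": "servo_tool", "data": {
  "deltas": [
    [[0,0,0,0],[0,0,0,0],[0,0,0,0],[0,0,0,0],[0,0,0,0],[0,0,0,0]]
  ],
  "claw": -1
}}

```text
t: 9.2
ee_pos: [0.4561, 0.3205, 0.125]
ee_rot: [-2.303, -2.13, -0.015]
wrist_force: [-0.2, -0.8, 5.1]
gripper_width: 0.155
gripper_force: 59.2
```

```bash
python3 st.py
```

```text
9.2 [0.4561 0.3205 0.125 ] q [0.6062 0.4073 1.8928 0.0085 0.8328 0.6784] tilt 0.6193535522593691 
 [[ 0.0778  0.997   0.0037]
 [ 0.9969 -0.0778  0.0102]
 [ 0.0104  0.0029 -0.9999]]
```

Gripped, with 14 mm between the pads. Now lift and carry the rack to the clear patch at about (0.355, 0.095).

Request:
{"op": "servo_tool", "data": {
  "deltas": [
    [[0,0,-0.02,0],[0,0,-0.05,0],[-0.01,-0.003,-0.07,0],[-0.04,-0.015,-0.075,0],[-0.08,-0.03,-0.075,0],[-0.12,-0.045,-0.075,0],[-0.16,-0.06,-0.075,0],[-0.2,-0.073,-0.07,0],[-0.225,-0.08,-0.06,0],[-0.233,-0.083,-0.045,0],[-0.233,-0.083,-0.03,0],[-0.233,-0.083,-0.015,0],[-0.233,-0.083,-0.007,0],[-0.233,-0.083,-0.003,0],[-0.233,-0.083,-0.003,0]]
  ]
}}

```text
t: 11.08
ee_pos: [0.3552, 0.0946, 0.1253]
ee_rot: [-2.302, -2.13, -0.015]
wrist_force: [0.1, 0.4, -3.3]
gripper_width: 0.15
gripper_force: 58.5
```

Request:
{"op": "servo_tool", "data": {
  "deltas": [
    [[0,0,0,0],[0,0,0,0],[0,0,0,0],[0,0,0,0]]
  ],
  "claw": 1
}}

```text
t: 11.58
ee_pos: [0.3551, 0.0945, 0.1252]
ee_rot: [-2.303, -2.13, -0.015]
wrist_force: [-0.1, -0.7, 0.9]
gripper_width: 0.984
gripper_force: 0.0
```

```bash
python3 st.py
```

```text
11.575 [0.3551 0.0945 0.1252] q [0.2485 0.1537 2.276  0.0136 0.7061 0.3161] tilt 0.6044969930668893 
 [[ 0.0778  0.997   0.0034]
 [ 0.9969 -0.0779  0.01  ]
 [ 0.0102  0.0026 -0.9999]]
```

Request:
{"op": "servo_tool", "data": {
  "deltas": [
    [[0,0,-0.03,0],[0,0,-0.06,0],[0.04,0.025,-0.065,0],[0.09,0.055,-0.06,0],[0.14,0.09,-0.04,0],[0.19,0.12,-0.01,0],[0.225,0.145,0.02,0],[0.232,0.151,0.04,0],[0.232,0.151,0.06,0],[0.232,0.151,0.08,0],[0.232,0.151,0.09,0],[0.232,0.151,0.098,0],[0.232,0.151,0.098,0]]
  ],
  "claw": 0.7
}}

```text
t: 13.2
ee_pos: [0.5238, 0.3148, 0.0298]
ee_rot: [-2.303, -2.129, -0.014]
wrist_force: [0.2, -0.1, -1.0]
gripper_width: 0.848
gripper_force: 0.0
```

```bash
python3 st.py;  python3 - <<'E'
from plant import get_image,camera_params
import cv2
im=get_image("wrist");cv2.imwrite("pics/w2.png",im[:,:,::-1])
E
```

```text
13.2 [0.5238 0.3148 0.0298] q [0.5351 0.6145 1.809  0.0106 0.7106 0.6052] tilt 0.5843385398961422 
 [[ 0.0781  0.9969  0.0029]
 [ 0.9969 -0.0781  0.0098]
 [ 0.01    0.0022 -0.9999]]
```

View pics/w2.png

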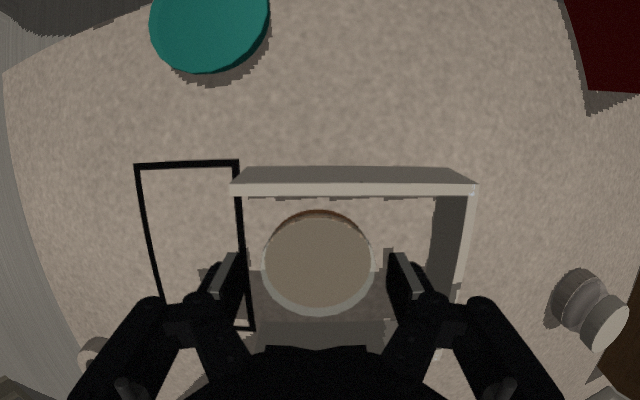

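The wrist view shows the dish at (318,263), centred between the fingertips at (237,254) and (390,250). The tips are still about lid height, so I'll go a little lower and close.

Request:
{"op": "servo_tool", "data": {
  "deltas": [
    [[0,0,0.004,0],[0,0,0.0075,0],[0,0,0.0075,0]]
  ]
}}

```text
t: 13.62
ee_pos: [0.5238, 0.315, 0.0221]
ee_rot: [-2.302, -2.13, -0.014]
wrist_force: [-0.2, 0.1, -0.1]
gripper_width: 0.851
gripper_force: 0.0
```

Request:
{"op": "servo_tool", "data": {
  "deltas": [
    [[0,0,0,0],[0,0,0,0],[0,0,0,0],[0,0,0,0]]
  ],
  "claw": -1
}}

```text
t: 14.12
ee_pos: [0.5241, 0.3152, 0.023]
ee_rot: [-2.303, -2.13, -0.015]
wrist_force: [-1.3, -0.6, 5.7]
gripper_width: 0.653
gripper_force: 63.0
```

Request:
{"op": "servo_tool", "data": {
  "deltas": [
    [[0,0,-0.03,0],[0,0,-0.06,0],[0,0,-0.1,0]]
  ]
}}

```text
t: 14.5
ee_pos: [0.5231, 0.3138, 0.1228]
ee_rot: [-2.302, -2.13, -0.012]
wrist_force: [-0.1, -0.2, 0.5]
gripper_width: 0.651
gripper_force: 63.6
```

```bash
python3 st.py; python3 - <<'E'
from plant import get_image
import cv2
im=get_image("wrist");cv2.imwrite("pics/w3.png",im[:,:,::-1])
E
```

```text
14.5 [0.5231 0.3138 0.1228] q [0.5342 0.479  1.7759 0.0089 0.8804 0.6064] tilt 0.5344418969427395 
 [[ 0.0778  0.997   0.0019]
 [ 0.9969 -0.0778  0.0091]
 [ 0.0093  0.0012 -1.    ]]
```

View pics/w3.png

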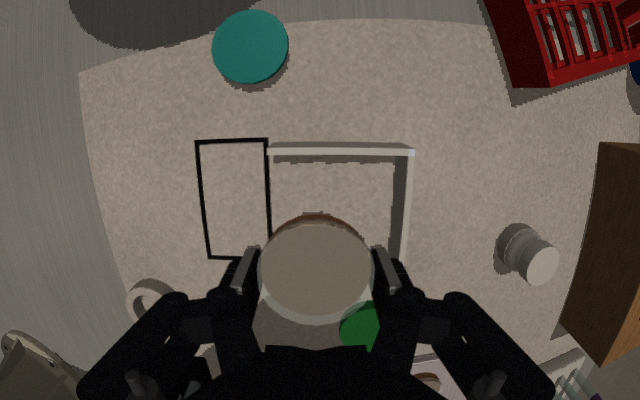

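The dish is gripped level at (316,268), and the taped outline is clear. Next, lift it to bearing 11.3° (the viewer's yaw) and push outward to build up the tilt.

Request:
{"op": "servo_tool", "data": {
  "deltas": [
    [[-0.01,0.03,-0.05,-4],[-0.04,0.08,-0.1,-8],[-0.08,0.13,-0.15,-12],[-0.12,0.18,-0.19,-15.8],[-0.15,0.225,-0.207,-15.8],[-0.15,0.225,-0.207,-15.8],[-0.15,0.225,-0.207,-15.8]]
  ]
}}

```text
t: 15.42
ee_pos: [0.7376, 0.1429, 0.3294]
ee_rot: [-1.993, -2.426, -0.018]
wrist_force: [-1.0, 0.8, -0.6]
gripper_width: 0.647
gripper_force: 63.7
```

Request:
{"op": "servo_tool", "data": {
  "deltas": [
    [[0,0.06,0,0],[0,0.12,0,0],[0,0.18,0,0],[0,0.24,0,0],[0,0.3,0,0],[0,0.36,0,0],[0,0.42,0,0],[0,0.48,0,0],[0,0.54,0,0],[0,0.6,0,0],[0,0.66,0,0],[0,0.72,0,0]]
  ]
}}

```text
t: 16.92
ee_pos: [1.0218, 0.2034, 0.2612]
ee_rot: [1.971, 2.405, 0.081]
wrist_force: [-0.2, 0.6, -0.1]
gripper_width: 0.657
gripper_force: 64.0
```

```bash
python3 st.py
```

```text
16.925 [1.0218 0.2034 0.2612] q [ 0.1922  1.217   0.0593  0.0096  1.8057 -0.0028] tilt 3.4565416028337506 
 [[-0.1965  0.9789  0.0567]
 [ 0.9805  0.1956  0.0206]
 [ 0.009   0.0596 -0.9982]]
```

Request:
{"op": "servo_tool", "data": {
  "deltas": [
    [[0,0.15,-0.04,0],[0,0.15,-0.04,0]]
  ]
}}

```text
t: 17.18
ee_pos: [1.0362, 0.2063, 0.2703]
ee_rot: [1.949, 2.377, 0.143]
wrist_force: [-0.7, -0.7, -0.5]
gripper_width: 0.656
gripper_force: 64.0
```

Request:
{"op": "servo_tool", "data": {
  "deltas": [
    [[0,0.15,-0.04,0],[0,0.15,-0.04,0]]
  ]
}}

```text
t: 17.42
ee_pos: [1.0495, 0.2091, 0.2847]
ee_rot: [1.925, 2.347, 0.205]
wrist_force: [-0.8, 0.6, -0.6]
gripper_width: 0.654
gripper_force: 64.0
```

```bash
python3 st.py
```

```text
17.425 [1.0495 0.2091 0.2847] q [ 0.1923  1.1981  0.0586  0.0098  1.7178 -0.0026] tilt 9.593423679879754 
 [[-0.1966  0.9671  0.1615]
 [ 0.9804  0.1924  0.0413]
 [ 0.0089  0.1664 -0.986 ]]
```

Request:
{"op": "servo_tool", "data": {
  "deltas": [
    [[0,0.15,-0.02,0],[0,0.15,-0.02,0]]
  ]
}}

```text
t: 17.68
ee_pos: [1.0648, 0.2121, 0.2896]
ee_rot: [1.902, 2.318, 0.263]
wrist_force: [0.7, -0.6, -0.4]
gripper_width: 0.656
gripper_force: 64.0
```

Request:
{"op": "servo_tool", "data": {
  "deltas": [
    [[0,0.15,-0.01,0],[0,0.15,-0.01,0]]
  ]
}}

```text
t: 17.92
ee_pos: [1.0806, 0.2154, 0.293]
ee_rot: [1.877, 2.288, 0.32]
wrist_force: [-1.1, 0.6, -0.8]
gripper_width: 0.653
gripper_force: 64.0
```

Request:
{"op": "servo_tool", "data": {
  "deltas": [
    [[0,0.15,0,0],[0,0.15,0,0]]
  ]
}}

```text
t: 18.18
ee_pos: [1.0969, 0.2187, 0.2957]
ee_rot: [1.852, 2.257, 0.376]
wrist_force: [0.4, -0.1, -0.9]
gripper_width: 0.653
gripper_force: 64.0
```

```bash
python3 st.py; python3 - <<'E'
from wr import *
# w3 pic: dish lid centre vs tool; camera pose relative to tool from w1 pose
from scipy.spatial.transform import Rotation as R
T=np.load("w1.npy")
M1=np.array([[ 0.0588,0.9983,0.0034],[0.9982,-0.0588,0.0102],[0.0104,0.0028,-0.9999]]);p1=np.array([.4506,.3145,.2032])
Rc=M1.T@T[:3,:3];pc=M1.T@(T[:3,3]-p1)
C=np.eye(4);C[:3,:3]=Rc;C[:3,3]=pc;np.save("cam_tool.npy",C)
print(pc,[wz(C,uv,.007).round(4) for uv in [(316,267),(259,267),(373,267),(316,214),(316,316)]])
E
```

```text
18.175 [1.0969 0.2187 0.2957] q [ 0.1927  1.1988  0.0592  0.0099  1.5603 -0.0022] tilt 18.529938068778165 
 [[-0.1965  0.9302  0.3099]
 [ 0.9805  0.1836  0.0705]
 [ 0.0087  0.3177 -0.9482]]
[ 0.07917038  0.00050374 -0.11847935] [array([0.0055, 0.0006, 0.007 ]), array([ 0.0051, -0.0263,  0.007 ]), array([0.0051, 0.0276, 0.007 ]), array([0.032 , 0.0006, 0.007 ]), array([-0.0242,  0.0007,  0.007 ])]
```

Request:
{"op": "servo_tool", "data": {
  "deltas": [
    [[0,0.032,0,0],[0,0.032,0,0]]
  ]
}}

```text
t: 18.42
ee_pos: [1.1034, 0.22, 0.2992]
ee_rot: [1.841, 2.243, 0.401]
wrist_force: [0.4, 0.3, -0.4]
gripper_width: 0.656
gripper_force: 64.0
```

```bash
python3 st.py; cat > to.py <<'E'
import sys,numpy as np
from plant import monitor
from scipy.spatial.transform import Rotation as R
s=monitor.sense();M=R.from_rotvec(s["ee_rot"]).as_matrix()
v=[float(a) for a in sys.argv[1:]]
for i in range(0,len(v),3): print((M.T@(np.array(v[i:i+3])-s["ee_pos"])).round(4))
E
python3 to.py .548 -.298 .26 .548 -.298 .1616
```

```text
18.425 [1.1034 0.22   0.2992] q [ 0.1927  1.1978  0.059   0.0099  1.5383 -0.0022] tilt 19.856813145066635 
 [[-0.1965  0.9228  0.3314]
 [ 0.9805  0.1819  0.0747]
 [ 0.0087  0.3396 -0.9405]]
[-0.3991 -0.6201 -0.1859]
[-0.3999 -0.6535 -0.0933]
```

Request:
{"op": "servo_tool", "data": {
  "deltas": [
    [[-0.01,-0.03,-0.01,0],[-0.03,-0.08,-0.025,0],[-0.06,-0.13,-0.04,0],[-0.09,-0.18,-0.06,0],[-0.12,-0.23,-0.075,0],[-0.155,-0.28,-0.09,0],[-0.19,-0.33,-0.105,0],[-0.225,-0.38,-0.12,0],[-0.26,-0.43,-0.135,0],[-0.295,-0.48,-0.15,0],[-0.33,-0.53,-0.165,0],[-0.365,-0.575,-0.175,0],[-0.39,-0.61,-0.186,0],[-0.399,-0.62,-0.186,0],[-0.399,-0.63,-0.16,0],[-0.4,-0.642,-0.125,0],[-0.4,-0.653,-0.093,0],[-0.4,-0.6535,-0.093,0],[-0.4,-0.6535,-0.093,0]]
  ]
}}

```text
t: 20.8
ee_pos: [0.5487, -0.2984, 0.1625]
ee_rot: [1.84, 2.242, 0.401]
wrist_force: [-0.2, 0.3, -0.8]
gripper_width: 0.651
gripper_force: 64.0
```

```bash
python3 st.py; python3 - <<'E'
from plant import get_image
import cv2,numpy as np
def crop(im,x,y,w,h,k):
    c=cv2.convertScaleAbs(cv2.resize(im[y:y+h,x:x+w],None,fx=k,fy=k,interpolation=cv2.INTER_CUBIC),alpha=1.4,beta=10)
    for i in range(0,w,10): cv2.putText(c,str(x+i),(i*k,10),0,.35,(0,0,255),1);cv2.line(c,(i*k,12),(i*k,18),(0,0,255),1)
    for j in range(10,h,10): cv2.putText(c,str(y+j),(6,j*k+4),0,.35,(0,0,255),1);cv2.line(c,(0,j*k),(5,j*k),(0,0,255),1)
    return c
w=get_image("wrist");t=get_image("top");s=get_image("scene")
for n,i in(("w",w),("t",t),("s",s)): cv2.imwrite(f"pics/v_{n}.png",i[:,:,::-1])
a=np.hstack([crop(s[:,:,::-1],145,185,80,50,5),crop(t[:,:,::-1],420,180,80,50,5)])
b=crop(w[:,:,::-1],120,100,400,170,2)
cv2.imwrite("pics/v.png",np.vstack([a,b]))
E
```

```text
20.8 [ 0.5487 -0.2984  0.1625] q [-0.631   0.3715  1.8961  0.4174  0.6829 -1.1281] tilt 19.90473356070279 
 [[-0.1965  0.9225  0.3323]
 [ 0.9805  0.1822  0.074 ]
 [ 0.0077  0.3404 -0.9403]]
```

View pics/v.png

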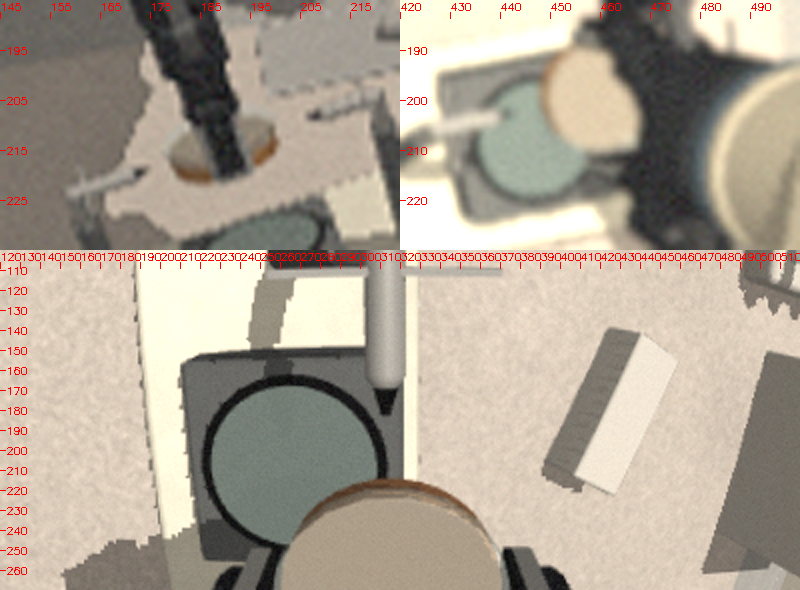

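The dish sits between the pointers. In the scene view the tips are at (174.4,219.4) and (206.4,208) and the dish runs from 178.6 to 200.6. In the wrist view the near tip is at (313,182.5), in line with the dish's centre column at 315. I'll put numbers on that.

```bash
python3 - <<'E'
from wr import *
from geo import *
np.set_printoptions(precision=4,suppress=True)
C=np.load("cam_tool.npy")
print("tip +y in tool at z .015",wz(C,(313,182.5),.015),"dish edge lid (z.007)",wz(C,(315,218),.007), "base edge z .023",wz(C,(315,215),.023))
from plant import monitor
from scipy.spatial.transform import Rotation as R
s=monitor.sense();M=R.from_rotvec(s["ee_rot"]).as_matrix();p=s["ee_pos"]
for ox in (0,.004):
    d=p+M@[ox,0,.015];print("dish mid",d,"scene",proj("scene",d))
    for e in (-.029,.029):print([proj("scene",p+M@[ox+e,0,z]) for z in (.007,.023)])
    print("lid centre top",proj("top",p+M@[ox,0,.007]),[proj("top",p+M@[ox,e,.007]) for e in (-.029,.029)],[proj("top",p+M@[ox+.029,0,.007])])
for u in ((174.4,219.4),(206.4,208)): print(onz("scene",u,.1475))
print(tri((443,202),(206.4,208)))
E
```

```text
tip +y in tool at z .015 [ 0.044  -0.0007  0.015 ] dish edge lid (z.007) [0.0302 0.0002 0.007 ] base edge z .023 [0.0255 0.0002 0.023 ]
dish mid [ 0.5539 -0.2975  0.1489] scene [189.7032 213.1489]
[array([177.6789, 214.1762]), array([179.5844, 219.3884])]
[array([199.7262, 206.9683]), array([201.4437, 212.1457])]
lid centre top [460.9351 198.7619] [array([462.3149, 210.1239]), array([459.5415, 187.2866])] [array([449.5938, 200.9736])]
dish mid [ 0.5532 -0.2936  0.1489] scene [191.2153 212.6511]
[array([179.2233, 213.6713]), array([181.1154, 218.8812])]
[array([201.2198, 206.48  ]), array([202.9247, 211.655 ])]
lid centre top [459.3728 199.0666] [array([460.7606, 210.4294]), array([457.9711, 187.5905])] [array([448.0269, 201.2792])]
[ 0.565  -0.337   0.1475]
[ 0.5448 -0.254   0.1475]
[ 0.5447 -0.255   0.1479] [-0.4 -0.1 -0.4 -0.1]
[ 0.5447 -0.255   0.1479]
```

All the estimates agree within about 2 mm. I'll nudge the dish 1.5 mm toward the +y tip and hold it there.

Request:
{"op": "servo_tool", "data": {
  "deltas": [
    [[0.0015,-0.0005,-0.0005,0],[0.0015,-0.0005,-0.0005,0],[0.0015,-0.0005,-0.0005,0],[0.0015,-0.0005,-0.0005,0],[0.0015,-0.0005,-0.0005,0],[0.0015,-0.0005,-0.0005,0],[0.0015,-0.0005,-0.0005,0],[0.0015,-0.0005,-0.0005,0],[0.0015,-0.0005,-0.0005,0],[0.0015,-0.0005,-0.0005,0],[0.0015,-0.0005,-0.0005,0],[0.0015,-0.0005,-0.0005,0],[0.0015,-0.0005,-0.0005,0],[0.0015,-0.0005,-0.0005,0],[0.0015,-0.0005,-0.0005,0],[0.0015,-0.0005,-0.0005,0],[0.0015,-0.0005,-0.0005,0],[0.0015,-0.0005,-0.0005,0],[0.0015,-0.0005,-0.0005,0],[0.0015,-0.0005,-0.0005,0]]
  ]
}}

```text
t: 23.45
ee_pos: [0.5472, -0.2967, 0.1615]
ee_rot: [1.841, 2.243, 0.4]
wrist_force: [0.4, 0.1, -0.1]
gripper_width: 0.649
gripper_force: 64.0
```

Request:
{"op": "servo_tool", "data": {
  "deltas": [
    [[0,0,0,0],[0,0,0,0],[0,0,0,0],[0,0,0,0]]
  ]
}}

```text
t: 23.95
ee_pos: [0.5472, -0.2966, 0.1614]
ee_rot: [1.841, 2.243, 0.4]
wrist_force: [-0.3, 0.2, 0.3]
gripper_width: 0.652
gripper_force: 64.0
```

```bash
python3 st.py; python3 to.py .549 -.298 .30 .29 -.05 .30 .275 .057 .24 .275 .057 .13
```

```text
23.95 [ 0.5472 -0.2966  0.1614] q [-0.63    0.3704  1.9008  0.418   0.6806 -1.1282] tilt 19.842907297595218 
 [[-0.1966  0.9229  0.3311]
 [ 0.9805  0.182   0.0747]
 [ 0.0087  0.3393 -0.9406]]
[-0.0005  0.0485 -0.1299]
[ 0.2936 -0.1454 -0.1971]
[ 0.4009 -0.1602 -0.1376]
[ 0.4    -0.1975 -0.0342]
```

The two seconds are held at 19.8° tilt. Now lift out and go to the inner limit on the same bearing, staying clear of the parked rack, to tilt the tool back.

Request:
{"op": "servo_tool", "data": {
  "deltas": [
    [[0,0.016,-0.043,0],[0,0.036,-0.09,0],[0,0.0485,-0.13,0],[0.045,0.019,-0.14,0],[0.091,-0.011,-0.151,0],[0.136,-0.041,-0.161,0],[0.182,-0.071,-0.172,0],[0.227,-0.1,-0.182,0],[0.272,-0.13,-0.192,0],[0.3175,-0.16,-0.2025,0],[0.36,-0.17,-0.16,0],[0.405,-0.182,-0.124,0],[0.405,-0.194,-0.09,0],[0.404,-0.206,-0.058,0],[0.404,-0.206,-0.058,0]]
  ]
}}

```text
t: 25.82
ee_pos: [0.2562, 0.0576, 0.1477]
ee_rot: [1.842, 2.249, 0.394]
wrist_force: [-0.1, 0.3, -0.4]
gripper_width: 0.655
gripper_force: 64.0
```

```bash
python3 st.py; python3 - <<'E'
from plant import monitor
import numpy as np
from scipy.spatial.transform import Rotation as R
s=monitor.sense();M=R.from_rotvec(s["ee_rot"]).as_matrix()
b=np.arctan2(M[1,2],M[0,2]);print("bearing",np.degrees(b))
for u in ([-.045,-.042],[-.035,-.052]): print((M.T@[u[0]*np.cos(b),u[0]*np.sin(b),u[1]]).round(4))
E
```

```text
25.825 [0.2562 0.0576 0.1477] q [ 0.2097 -0.2574  2.631   0.0115  0.4284  0.002 ] tilt 19.468480743281248 
 [[-0.1982  0.9247  0.325 ]
 [ 0.9801  0.1841  0.074 ]
 [ 0.0086  0.3332 -0.9428]]
bearing 12.8325318642851
[-0.0015 -0.0564  0.0246]
[-0.0013 -0.0503  0.0374]
```

Request:
{"op": "servo_tool", "data": {
  "deltas": [
    [[-0.002,-0.08,0.055,0],[-0.002,-0.08,0.055,0]]
  ]
}}

```text
t: 26.08
ee_pos: [0.2553, 0.0561, 0.111]
ee_rot: [1.866, 2.269, 0.349]
wrist_force: [-0.6, 0.7, -0.6]
gripper_width: 0.656
gripper_force: 64.0
```

Request:
{"op": "servo_tool", "data": {
  "deltas": [
    [[-0.002,-0.08,0.055,0],[-0.002,-0.08,0.055,0]]
  ]
}}

```text
t: 26.32
ee_pos: [0.2631, 0.0573, 0.0681]
ee_rot: [1.89, 2.297, 0.294]
wrist_force: [-0.1, 1.1, -0.2]
gripper_width: 0.651
gripper_force: 64.0
```

```bash
python3 st.py
```

```text
26.325 [0.2631 0.0573 0.0681] q [ 0.2031  0.1184  2.654   0.0395  0.1202 -0.0297] tilt 14.272172997827507 
 [[-0.1938  0.9511  0.2405]
 [ 0.981   0.1862  0.0544]
 [ 0.0069  0.2464 -0.9691]]
```

Request:
{"op": "servo_tool", "data": {
  "deltas": [
    [[-0.002,-0.08,-0.02,0],[-0.002,-0.08,-0.02,0]]
  ]
}}

```text
t: 26.58
ee_pos: [0.2269, 0.0485, 0.1013]
ee_rot: [1.914, 2.327, 0.235]
wrist_force: [-0.1, 0.5, -0.2]
gripper_width: 0.656
gripper_force: 64.0
```

Request:
{"op": "servo_tool", "data": {
  "deltas": [
    [[-0.002,-0.08,0.01,0],[-0.002,-0.08,0.01,0]]
  ]
}}

```text
t: 26.82
ee_pos: [0.2003, 0.0414, 0.1181]
ee_rot: [1.931, 2.349, 0.191]
wrist_force: [-0.1, -0.1, -0.8]
gripper_width: 0.655
gripper_force: 64.0
```

```bash
python3 st.py
```

```text
26.825 [0.2003 0.0414 0.1181] q [ 0.1846 -0.2029  2.6549  0.0149  0.5327 -0.022 ] tilt 8.997643228996758 
 [[-0.1936  0.9692  0.1522]
 [ 0.9811  0.1903  0.0361]
 [ 0.0061  0.1563 -0.9877]]
```

Request:
{"op": "servo_tool", "data": {
  "deltas": [
    [[-0.001,-0.06,0.06,0],[-0.001,-0.06,0.06,0]]
  ]
}}

```text
t: 27.08
ee_pos: [0.2093, 0.0423, 0.0843]
ee_rot: [1.952, 2.374, 0.137]
wrist_force: [-1.1, 0.1, -0.6]
gripper_width: 0.655
gripper_force: 64.0
```

Request:
{"op": "servo_tool", "data": {
  "deltas": [
    [[-0.001,-0.07,0.03,0],[-0.001,-0.07,0.03,0]]
  ]
}}

```text
t: 27.32
ee_pos: [0.1953, 0.0381, 0.0757]
ee_rot: [1.974, 2.404, 0.074]
wrist_force: [0.5, -0.1, 0.7]
gripper_width: 0.653
gripper_force: 64.0
```

```bash
python3 st.py
```

```text
27.325 [0.1953 0.0381 0.0757] q [ 0.1725  0.0255  2.6566  0.0203  0.404  -0.0416] tilt 3.2197971461714183 
 [[-0.1946  0.9794  0.0534]
 [ 0.9809  0.194   0.0174]
 [ 0.0067  0.0558 -0.9984]]
```

Request:
{"op": "servo_tool", "data": {
  "deltas": [
    [[-0.001,-0.065,0.025,0],[-0.001,-0.065,0.025,0]]
  ]
}}

```text
t: 27.58
ee_pos: [0.1819, 0.0333, 0.0734]
ee_rot: [1.992, 2.428, 0.021]
wrist_force: [0.0, -0.1, -1.4]
gripper_width: 0.659
gripper_force: 64.0
```

```bash
python3 st.py; echo; python3 to.py .20 .033 .25 .655 -.055 .15
```

```text
27.575 [0.1819 0.0333 0.0734] q [ 0.1589  0.035   2.6578  0.0194  0.4387 -0.0553] tilt 0.7509399755754612 
 [[-0.1955  0.9807  0.0088]
 [ 0.9807  0.1954  0.0097]
 [ 0.0078  0.0105 -0.9999]]

[-0.0025  0.0195 -0.1765]
[-0.1785  0.4475 -0.0733]
```

The tool is upright again, 0.75° off. Carry the dish to the tray's free half at about (0.653, −0.05).

Request:
{"op": "servo_tool", "data": {
  "deltas": [
    [[0,0.005,-0.05,0],[0,0.015,-0.1,0],[-0.01,0.04,-0.124,0],[-0.03,0.09,-0.124,0],[-0.05,0.14,-0.124,0],[-0.07,0.19,-0.124,0],[-0.09,0.24,-0.124,0],[-0.11,0.29,-0.124,0],[-0.13,0.34,-0.124,0],[-0.15,0.39,-0.11,0],[-0.167,0.43,-0.08,0],[-0.173,0.446,-0.04,0],[-0.173,0.446,0,0],[-0.174,0.446,0.025,0],[-0.174,0.445,0.038,0],[-0.174,0.445,0.045,0],[-0.174,0.445,0.045,0]]
  ]
}}

```text
t: 29.7
ee_pos: [0.6536, -0.0495, 0.0327]
ee_rot: [1.991, 2.428, 0.023]
wrist_force: [0.0, -0.2, -1.7]
gripper_width: 0.655
gripper_force: 64.0
```

```bash
python3 st.py
```

```text
29.7 [ 0.6536 -0.0495  0.0327] q [-0.0831  0.6577  1.7064  0.0154  0.7679 -0.2913] tilt 0.829973296720712 
 [[-0.1959  0.9806  0.0106]
 [ 0.9806  0.1958  0.0099]
 [ 0.0076  0.0123 -0.9999]]
```

Request:
{"op": "servo_tool", "data": {
  "deltas": [
    [[0,0,0.002,0],[0,0,0.004,0],[0,0,0.005,0],[0,0,0.005,0]]
  ]
}}

```text
t: 30.2
ee_pos: [0.6535, -0.0495, 0.0273]
ee_rot: [1.991, 2.428, 0.022]
wrist_force: [-0.3, -0.5, -1.0]
gripper_width: 0.653
gripper_force: 64.0
```

Request:
{"op": "servo_tool", "data": {
  "deltas": [
    [[0,0,0.001,0],[0,0,0.001,0]]
  ]
}}

```text
t: 30.45
ee_pos: [0.6535, -0.0495, 0.0271]
ee_rot: [1.991, 2.428, 0.022]
wrist_force: [-2.3, 0.2, 10.0]
gripper_width: 0.651
gripper_force: 65.2
```

```bash
python3 st.py|head -1
```

```text
30.45 [ 0.6535 -0.0495  0.0271] q [-0.0831  0.6657  1.7073  0.0156  0.7593 -0.2914] tilt 0.8154597071396744
```

Contact is light, about 10 N. Release, rise and return to the rack.

Request:
{"op": "servo_tool", "data": {
  "deltas": [
    [[0,0,0,0],[0,0,0,0],[0,0,0,0]]
  ],
  "claw": 0.8
}}

```text
t: 30.82
ee_pos: [0.6533, -0.0494, 0.026]
ee_rot: [1.991, 2.428, 0.022]
wrist_force: [0.6, 0.2, 0.2]
gripper_width: 0.9
gripper_force: 0.0
```

Request:
{"op": "servo_tool", "data": {
  "deltas": [
    [[0,0,-0.02,0],[0,0,-0.06,0],[0,0,-0.11,0],[0.02,-0.03,-0.15,3],[0.06,-0.08,-0.165,7],[0.1,-0.13,-0.165,11],[0.14,-0.18,-0.165,15.8],[0.18,-0.23,-0.165,15.8],[0.2,-0.26,-0.165,15.8],[0.201,-0.2625,-0.165,15.8],[0.201,-0.2625,-0.165,15.8]]
  ],
  "claw": 1
}}

```text
t: 32.2
ee_pos: [0.3559, 0.0948, 0.1907]
ee_rot: [2.306, 2.133, 0.026]
wrist_force: [-0.1, 0.2, -0.3]
gripper_width: 1.001
gripper_force: 0.0
```

```bash
python3 st.py; python3 to.py .3551 .0945 .125; python3 - <<'E'
from plant import get_image
import cv2,numpy as np
t=get_image("top")[:,:,::-1];w=get_image("wrist")[:,:,::-1]
cv2.imwrite("pics/f.png",np.hstack([cv2.resize(t[130:270,190:390],None,fx=2,fy=2,interpolation=cv2.INTER_CUBIC),cv2.resize(w,None,fx=.6,fy=.7)[:280]]))
E
```

```text
32.2 [0.3559 0.0948 0.1907] q [0.2503 0.0234 2.2197 0.009  0.8836 0.3225] tilt 0.9419812654849771 
 [[ 0.0778  0.9969  0.0127]
 [ 0.9969 -0.0779  0.0105]
 [ 0.0114  0.0118 -0.9999]]
[-0.0011 -0.0015  0.0656]
```

View pics/f.png

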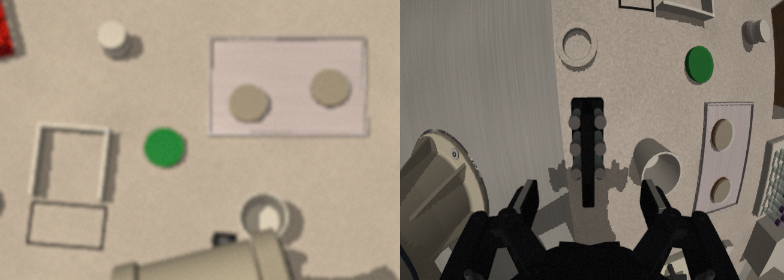

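The top view shows the dish flat in the tray's free half at (330,88) in the crop, the checked dish untouched at (249,103) and the rack upright. Grip the rack again.

Request:
{"op": "servo_tool", "data": {
  "deltas": [
    [[-0.001,-0.001,0.03,0],[-0.001,-0.0015,0.055,0],[-0.001,-0.0015,0.0655,0],[-0.001,-0.0015,0.0655,0]]
  ]
}}

```text
t: 32.8
ee_pos: [0.3543, 0.0941, 0.1238]
ee_rot: [-2.307, -2.131, -0.02]
wrist_force: [-0.6, 0.4, 0.7]
gripper_width: 1.0
gripper_force: 0.0
```

Request:
{"op": "servo_tool", "data": {
  "deltas": [
    [[0,0,0,0],[0,0,0,0],[0,0,0,0],[0,0,0,0],[0,0,0,0],[0,0,0,0]]
  ],
  "claw": -1
}}

```text
t: 33.55
ee_pos: [0.3545, 0.0944, 0.1245]
ee_rot: [2.307, 2.133, 0.023]
wrist_force: [0.1, -0.6, 7.4]
gripper_width: 0.156
gripper_force: 59.0
```

```bash
python3 st.py; python3 to.py .4555 .3195 .127 .4555 .3195 .190
```

```text
33.55 [0.3545 0.0944 0.1245] q [0.2503 0.1513 2.2821 0.0109 0.6952 0.3203] tilt 0.845253335222134 
 [[ 0.0782  0.9969  0.0109]
 [ 0.9969 -0.0783  0.01  ]
 [ 0.0108  0.0101 -0.9999]]
[0.2323 0.0831 0.0008]
[ 0.233   0.0837 -0.0622]
```

```bash
python3 - <<'E'
from wr import *
import cv2
from scipy.spatial.transform import Rotation as R
from geo import onz
from plant import get_image
C=np.load("cam_tool.npy")
def pose(p,M): T=np.eye(4);T[:3,:3]=M;T[:3,3]=p;return T@C
T3=pose([.5231,.3138,.1228],np.array([[0.0778,0.997,0.0019],[0.9969,-0.0778,0.0091],[0.0093,0.0012,-1.]]))
T2=pose([.5238,.3148,.0298],np.array([[0.0781,0.9969,0.0029],[0.9969,-0.0781,0.0098],[0.01,0.0022,-0.9999]]))
T1=np.load("w1.npy")
def cent(img,row_pairs):pass
def edges(g,uv0,d,n):  # subpixel: darkest-gradient first crossing from uv0 along d
    for k in np.arange(0,n,.25):
        u=uv0+k*np.array(d,float);v=cv2.getRectSubPix(g,(1,1),tuple(map(float,u)))[0,0]
        if v<thr:return u
    return None
for name,T,c0,ul,ut in (("w3",T3,(235,200),range(155,246,15),range(212,258,8)),("w2",T2,(195,230),range(185,256,12),range(160,225,10))):
    g=cv2.imread(f"pics/{name}.png",0).astype(np.float32);thr=.6*np.median(g[c0[1]-15:c0[1]+15,c0[0]-15:c0[0]+15])
    for n,starts,d in (("left",[(c0[0],v) for v in ul],(-1,0)),("right",[(c0[0],v) for v in ul],(1,0)),("far",[(u,c0[1]) for u in ut],(0,-1)),("near",[(u,c0[1]) for u in ut],(0,1))):
        P=[wz(T,e,0)[:2] for e in (edges(g,np.array(s,float),d,140) for s in starts) if e is not None]
        print(name,n,np.round(P,4).tolist())
t=get_image("top");cv2.imwrite("pics/t2.png",t[:,:,::-1]);g=cv2.cvtColor(t,cv2.COLOR_RGB2GRAY).astype(np.float32);thr=.75*np.median(g[238:246,215:230])
for n,st,d in (("left(+y)",[(222,v) for v in (237,242,247)],(-1,0)),("right",[(222,v) for v in (237,242,247)],(1,0)),("far",[(u,242) for u in (212,222,232)],(0,-1)),("near",[(u,242) for u in (212,222,232)],(0,1))):
    print("top",n,[onz("top",e,0)[:2].round(4).tolist() for e in (edges(g,np.array(s,float),d,30) for s in st) if e is not None])
E
```

```text
w3 left [[0.4312, 0.362], [0.4301, 0.3493], [0.4292, 0.3364], [0.4281, 0.3231], [0.4273, 0.3095], [0.426, 0.2954], [0.4251, 0.2807]]
w3 right [[0.4854, 0.3563], [0.4844, 0.3441], [0.4833, 0.3316], [0.4825, 0.3189], [0.4815, 0.3057], [0.4803, 0.2921], [0.4683, 0.2785]]
w3 far [[0.4437, 0.3704], [0.4506, 0.3698], [0.4574, 0.3692], [0.4641, 0.3686], [0.4708, 0.3681], [0.4773, 0.3676]]
w3 near [[0.4253, 0.2707], [0.4331, 0.2699], [0.4408, 0.2694], [0.4484, 0.269], [0.4565, 0.2725], [0.4648, 0.278]]
w2 left [[0.4308, 0.3622], [0.4304, 0.3552], [0.4298, 0.3481], [0.4291, 0.3409], [0.4287, 0.3334], [0.4281, 0.3257]]
w2 right [[0.4847, 0.3508], [0.4842, 0.3443], [0.4837, 0.3376], [0.4832, 0.3307], [0.4826, 0.3236]]
w2 far [[0.4452, 0.3697], [0.4514, 0.3694], [0.4575, 0.3689], [0.4633, 0.3685], [0.469, 0.3681], [0.4745, 0.3675], [0.48, 0.3672]]
w2 near [[0.4264, 0.302], [0.4276, 0.2833], [0.4356, 0.2846], [0.4452, 0.2927], [0.4563, 0.3088], [0.4632, 0.3109], [0.4701, 0.3141]]
top left(+y) [[0.4696, 0.3686], [0.4556, 0.3692], [0.4417, 0.3712]]
top right [[0.47, 0.2677], [0.4559, 0.2692], [0.442, 0.2694]]
top far [[0.4852, 0.3519], [0.4831, 0.3237], [0.4818, 0.2955]]
top near [[0.4292, 0.3489], [0.4279, 0.321], [0.426, 0.2931]]
```

The outline's centre is (0.4552, 0.3190) with yaw −4.3°. Carry the rack back.

Request:
{"op": "servo_tool", "data": {
  "deltas": [
    [[0,0,-0.02,0],[0,0,-0.05,0],[0.01,0.003,-0.065,0],[0.04,0.015,-0.068,0],[0.08,0.03,-0.068,0],[0.12,0.045,-0.068,0],[0.16,0.06,-0.068,0],[0.2,0.073,-0.066,0],[0.225,0.08,-0.06,-0.2],[0.2335,0.083,-0.05,-0.2],[0.2335,0.083,-0.035,-0.2],[0.2335,0.083,-0.02,-0.2],[0.2335,0.083,-0.01,-0.2],[0.2335,0.083,-0.004,-0.2],[0.2335,0.083,-0.004,-0.2],[0.2335,0.083,-0.004,-0.2]]
  ]
}}

```text
t: 35.6
ee_pos: [0.4554, 0.3207, 0.1318]
ee_rot: [-2.303, -2.136, -0.023]
wrist_force: [-0.4, -0.1, -2.9]
gripper_width: 0.152
gripper_force: 59.2
```

```bash
python3 st.py; python3 to.py .455 .3202 .125
```

```text
35.6 [0.4554 0.3207 0.1318] q [0.6095 0.3944 1.8938 0.0032 0.8387 0.6827] tilt 0.8561878224358883 
 [[ 0.0751  0.9971  0.0108]
 [ 0.9971 -0.0752  0.0104]
 [ 0.0111  0.0099 -0.9999]]
[-0.0006 -0.0004  0.0068]
```

Request:
{"op": "servo_tool", "data": {
  "deltas": [
    [[-0.0005,-0.0004,0.002,0],[-0.0005,-0.0004,0.004,0],[-0.0005,-0.0004,0.006,0],[-0.0005,-0.0004,0.0068,0],[-0.0005,-0.0004,0.0068,0]]
  ]
}}

```text
t: 36.22
ee_pos: [0.4548, 0.3202, 0.1246]
ee_rot: [-2.303, -2.136, -0.022]
wrist_force: [-0.4, -1.1, -2.1]
gripper_width: 0.158
gripper_force: 59.4
```

Request:
{"op": "servo_tool", "data": {
  "deltas": [
    [[0,0,0,0],[0,0,0,0],[0,0,0,0],[0,0,0,0]]
  ],
  "claw": 1
}}

```text
t: 36.72
ee_pos: [0.4548, 0.3202, 0.1246]
ee_rot: [-2.303, -2.136, -0.022]
wrist_force: [1.0, 0.3, 0.4]
gripper_width: 0.98
gripper_force: 0.0
```

Request:
{"op": "servo_tool", "data": {
  "deltas": [
    [[0,0,-0.03,0],[0,0,-0.07,0],[0,0,-0.12,0],[0.02,0,-0.16,0],[0.02,0,-0.16,0]]
  ]
}}

```text
t: 37.35
ee_pos: [0.4561, 0.3405, 0.2884]
ee_rot: [2.302, 2.137, 0.033]
wrist_force: [0.6, 0.4, -0.1]
gripper_width: 0.997
gripper_force: 0.0
```

```bash
python3 st.py; python3 - <<'E'
from plant import get_image,camera_params
import cv2,numpy as np
from wr import *
T=camera_params("wrist")["world_from_camera"];w=get_image("wrist");cv2.imwrite("pics/w5.png",w[:,:,::-1]);np.save("w5.npy",T)
cv2.imwrite("pics/t5.png",get_image("top")[:,:,::-1])
# inverse map: rectify table plane z=0 around outline, 1 mm/px ascii of darkness
def proj(X):
    c=T[:3,:3].T@(X-T[:3,3]);r=np.hypot(c[0],c[1]);a=np.arctan2(r,-c[2]);return 315.3219+F*a*c[0]/r,200.6034-F*a*c[1]/r
g=cv2.cvtColor(w,cv2.COLOR_RGB2GRAY).astype(np.float32)
c0=np.array([.4552,.3190]);y=np.radians(-4.3);ex=np.array([np.cos(y),np.sin(y)]);ey=np.array([-np.sin(y),np.cos(y)])
def prof(o,d,ks,z=0):return [int(cv2.getRectSubPix(g,(1,1),tuple(map(float,proj(np.r_[o+d*k/1000,z]))))[0,0]) for k in ks]
for yy in (-30,0,35): print("front y",yy,prof(c0+ey*yy/1000,ex,range(-36,-14)))
for xx in (-20,0,20): print("far x",xx,prof(c0+ex*xx/1000,ey,range(40,60)))
for xx in (-20,20): print("near x",xx,prof(c0+ex*xx/1000,ey,range(-60,-40)))
for yy in (-44,48): print("back y",yy,prof(c0+ey*yy/1000,ex,range(14,36)))
E
```

```text
37.35 [0.4561 0.3405 0.2884] q [0.6373 0.2261 1.7337 0.0024 1.1609 0.7109] tilt 1.205799374269313 
 [[ 0.0743  0.9971  0.0155]
 [ 0.9971 -0.0745  0.0142]
 [ 0.0154  0.0144 -0.9998]]
front y -30 [150, 149, 148, 146, 124, 90, 52, 35, 43, 57, 70, 70, 70, 71, 69, 68, 68, 70, 70, 71, 70, 67]
front y 0 [143, 144, 145, 143, 128, 72, 36, 23, 29, 35, 34, 26, 9, 10, 16, 24, 30, 30, 26, 20, 19, 16]
front y 35 [147, 147, 147, 147, 126, 89, 45, 9, 30, 50, 52, 13, 6, 8, 12, 11, 10, 11, 11, 14, 10, 10]
far x -20 [15, 11, 6, 4, 5, 4, 42, 86, 122, 129, 77, 31, 18, 28, 77, 123, 146, 147, 145, 144]
far x 0 [6, 3, 8, 10, 8, 4, 45, 86, 118, 132, 73, 33, 22, 31, 82, 125, 148, 146, 148, 147]
far x 20 [11, 11, 11, 7, 3, 4, 47, 89, 120, 128, 71, 32, 20, 29, 80, 122, 146, 145, 143, 141]
near x -20 [69, 67, 67, 55, 44, 40, 40, 39, 38, 41, 44, 44, 44, 45, 45, 46, 46, 46, 45, 45]
near x 20 [67, 68, 72, 56, 45, 39, 37, 37, 41, 41, 42, 46, 48, 49, 49, 48, 48, 50, 49, 48]
back y -44 [44, 45, 45, 45, 45, 46, 48, 46, 46, 46, 46, 39, 26, 10, 9, 10, 30, 86, 120, 138, 144, 142]
back y 48 [121, 116, 120, 119, 117, 119, 120, 120, 124, 134, 139, 135, 121, 95, 50, 22, 29, 75, 112, 131, 133, 117]
```

```bash
python3 -c "
from plant import bot;print(bot.hand_in())"
```

```text
the job is handed in; nothing more can be done
None
```

I handed the job in at about 37 s. The dish was held at the viewer for over 2 s at a 19.8° tilt, within about 2 mm of centre by my measurements, then laid flat in the free half of the tray. The rack is back upright inside its taped outline, about 1.7 mm off centre lengthwise.

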